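Measure a drawer front with a locking tape

ROBOT

A 7-joint arm with a two-finger parallel gripper is mounted at the origin on the work surface. World frame = base frame: x ahead of the robot, y to its left, z up, the work surface at z = 0. Lengths are in mm, angles in rad, forces in N, time in s.
With the tool pointing down it reaches from about 400 to 850 mm from the base axis. Payload 10.4 kg.
Tool frame: the origin (TCP) lies between the finger pads; the fingertips stand 17 mm ahead of it and the grasp point (between the pads) lies 2 mm behind it; z points along the fingers, y is the line along which they close (so a half turn about z gives the same grasp; the last joint's range is limited). The gripper opens to 87 mm and grips with 3 to 60 N. Pads are 19 mm wide; open, the fingers measure 117 mm over their backs; the gripper's body (75 mm by 190 mm) begins 51 mm behind the grasp point.
Start: joints at [1.169, 0.332, -0.065, 1.46, 0.022, 1.35, -0.088], TCP at [231.152, -580.708, 215.476] pointing down, gripper open.
Joint ranges: [-2.6, 2.6], [-0.5, 2.12], [-1.47, 1.34], [0.16, 2.42], [-1.27, 4.41], [0.06, 2.06], [-2.6, 2.6]. Speed limits (rad/s): [2.22, 2.22, 2.79, 2.79, 3.14, 3.14, 3.14].

INTERFACE

Orientations are given as [roll, pitch, yaw] about the fixed x, y, z axes, in that order (R = Rz(yaw) Ry(pitch) Rx(roll)).
In Python, from plant import * gives the robot as it stands. The module is installed in compiled form; this text tells all that it offers.
- The arm moves only by the shell command python3 -m handwheel 'ROWS'. ROWS is a JSON object whose one key "steps" holds a list of rows, each a list of 7 numbers: the turn, a rotation vector about the tool's x, y, z in rad, then the shift along the tool's x, y, z in mm, then the finger opening in mm, from 0 to 87. A call has 1 to 8 rows; each row is the pose to reach, as a shift and turn from the pose commanded when the call began, along the tool's axes at that moment; what a row does not reach only later rows make up. A row lasts 1/12 s, in which the tool goes at most 41.7 mm and 7.16 degrees, less where a joint would pass 70% of its speed; a pose out of reach is approached as far as the arm can. A call with a gripper value outside its range is refused whole. The fingers move at their own pace and stop on an object; the grip force is fixed at half the most. Time passes only in rows, so rows that repeat a pose let the fingers close. It gives the time, the measured TCP pose, the force, the opening and the grip force at its end, in the units of the state.
- sense(): the state, without advancing time (a new reading comes with each control period).
- grab_frame(name): name is "scene" or "top" or "wrist"; returns the picture (400x640x3 uint8, red, green, blue); there is no depth.
- get_calibration(name): a dict with "fx", "fy", "cx", "cy" (pixels), "R" (3x3) and "t" (3): a world point X has camera coordinates R X + t. Camera axes: x right, y down, z forward; pixel columns grow to the right and rows downward; lengths in mm; the calibration is good to about 2 mm. A picture is of the moment at which its call begins: read the wrist's pose just before it. get_calibration takes no time and is no camera call; for the wrist camera it gives the pose at the moment of the call.
- job_done(): hands the job in; it is judged then, once.
The state is a dict: "time": time; "joint_pos": joint angles; "joint_vel": joint speeds; "tau": joint torques, N m; "tool_pos": TCP position; "orientation": TCP orientation; "ft_force": force on the tool from outside, world axes, zero at the start; "torque": the same for the moment, N m; "grip_width": opening from 0.0 (shut) to 1.0 (fully open); "gripper_force": force on a finger pad.
Only numpy, scipy, OpenCV 4.12 (cv2) and the standard library are available. Lean on these libraries where they do the work, as an engineer would, in place of code of your own. Each camera call takes 0.05 s, during which the arm holds its last target. There are 200 camera calls.

TASK

Measure how far the blue strip is from the right-hand end of the white drawer front: pick the tape measure up by its red grip, hook its metal end over that end, and draw the case straight back along the front against its spring until its nose is level with the strip, near the strip's middle. With the case flat on the front, push the red grip down until it snaps and comes to a firm stop, so that the blade stays out, and let go. Be gentle, never bearing on the front with more than 20 N, and leave everything else where it is.

Things in the scene. Friction and masses are not known exactly. Their poses are not given: they have to be found in the camera images.
- front: white drawer front lying flat on the worktop, fixed: 320 long, 160 wide, 18 thick. Origin at its underside (worktop), under the middle of the end to be hooked, the end towards the robot's right (-y). x points out of that end: the end face is x = 0, the board fills x = -320 to 0, y = -80 to 80, z = 0 to 18. A loose bar handle lies near its other end
- mark: strip of blue masking tape stuck on top of the drawer front, across it: 100 long, 4 wide, under 1 thick. Origin at its middle, axes as those of the drawer front; it lies at x = -70 to -40 in the drawer front's frame and up to 25 to either side of its middle line
- trivet: cork trivet on which the tape measure starts, fixed: 92 by 90, 12 thick, origin at its underside
- tape: yellow and black tape measure, about 0.28 kg, standing on the trivet. Case 92 long (x), 44 wide (y), 46 high; origin at the centre of its underside, x towards the nose (front face, x = 46), z up. The flat blade, 22 wide, leaves the nose 2 to 4 above the underside and ends in the hook lip. On top, in the middle, stands the red grip, a block 26 by 26, 44 tall (z = 46 to 90), which is also the lock
- nose (a point): middle of the lower edge of the case's front face (x = 46, z = 0 in the case's frame)
- hook (a point): on the inner face (towards the case) of the blade's hook lip, 3.5 below the case's underside. The lip is a steel plate 22 wide and 3 thick that reaches 7 below the case's underside; with the blade run in, its inner face is 10 in front of the nose
- grip (a point): on the axis of the red grip, 10 below its top, the height to hold it; unlocked it is 80 above the case's underside, 34 above the case's top. A push moves it down by up to 9.5, so hold it with the fingertips at least 12 clear of the case's top. The case must stand on the board to be pushed against, which then also carries the tape's weight
- blade (a joint): how far the blade is drawn out of the case, m: 0 run in, at most 0.066 (hard stop). The spring pulls it in with 2.4 N at 0, rising by 0.4 N per 10 mm; it draws an unlocked case back to the hook as soon as the case is let go. The load on the drawer front counts all together: the push, the tape's weight of about 3 N and the hook's pull
- lock (a joint): how far the red grip is pushed down, m: 0 unlocked. A toggle: it resists up to about 6 N, gives way past 2.6 mm and then sinks by itself, damped (250 N per m/s), to a firm stop on the blade, 4.5 to 9.5 mm down, differently each time (brake wear). Only there is the blade braked: push 2 to 6 N onto the stop, then let go and it stays. Let go short of it, the spring runs the blade in first
- bar_a: a black bar handle, 120 long, loose, lying near the drawer front's far end; leave it alone
- bar_b: a second black bar handle on the worktop; leave it alone
- driver: a screwdriver with a red handle; leave it alone
- dish: a small white bowl, 90 across; leave it alone
- mug: a blue mug, 95 high; leave it alone
- jar: a glass jar with a red lid, 110 high; leave it alone
- screwbox: a small cardboard box, 80 by 60 by 35; leave it alone
Things that resemble listed ones, but are neither listed nor needed, are in the scene too. What is shaped like the tape but turquoise is not meant.

How it is judged:
By the outcome, as a careful person would: the job done as asked, in the order asked, and still so for the second after the job is handed in, with the robot touching nothing.
It also fails if it takes over 61 s, if anything falls off the work surface, if the arm or the gripper's body presses on something with over 40 N, if the wrist force passes 120 N, or if a joint passes its speed limit or range.

## Working session

There is one attempt and no reset: what is moved stays moved. The work goes in short steps, Python scripts to look and compute and a shell command to move; the robot and the scene stay as the last step left them, time stands still between calls to the robot, and variables do not carry over. Pictures are saved under pics/ and viewed, at most 10 in all, crops included, and the job is handed in when it is done.

```bash
mkdir -p pics; python3 - <<'E'
from plant import *
import cv2,numpy as np
s=sense();print({k:np.round(v,3).tolist() for k,v in s.items()})
for n in("top","scene"):
    im=grab_frame(n);cv2.imwrite(f"pics/{n}0.png",im[:,:,::-1])
    c=get_calibration(n);print(n,{k:np.round(v,4).tolist() for k,v in c.items()})
E
```

```text
{'time': 0.0, 'joint_pos': [1.169, 0.333, -0.065, 1.461, 0.022, 1.35, -0.089], 'joint_vel': [-0.0, 0.0, -0.001, -0.0, -0.001, 0.0, 0.001], 'tau': [-0.001, -62.326, 0.024, -38.989, -0.061, 0.04, 0.0], 'tool_pos': [230.971, -580.304, 214.617], 'orientation': [-3.14, 0.0, 0.379], 'ft_force': [0.162, 0.061, 0.441], 'torque': [-0.031, -0.002, 0.022], 'gripper_force': 0.0, 'grip_width': 1.002}
top {'fx': 394.9089, 'fy': 394.9089, 'cx': 325.9398, 'cy': 202.81, 'R': [[0.0197, -0.9998, -0.0041], [-0.998, -0.0195, -0.0605], [0.0604, 0.0053, -0.9982]], 't': [7.4413, 567.7156, 1023.8838]}
scene {'fx': 502.9107, 'fy': 502.9107, 'cx': 328.6104, 'cy': 193.3926, 'R': [[0.0555, 0.9984, -0.014], [0.8383, -0.0542, -0.5425], [-0.5424, 0.0184, -0.8399]], 't': [-52.4273, -397.5023, 1891.4881]}
```

View pics/top0.png

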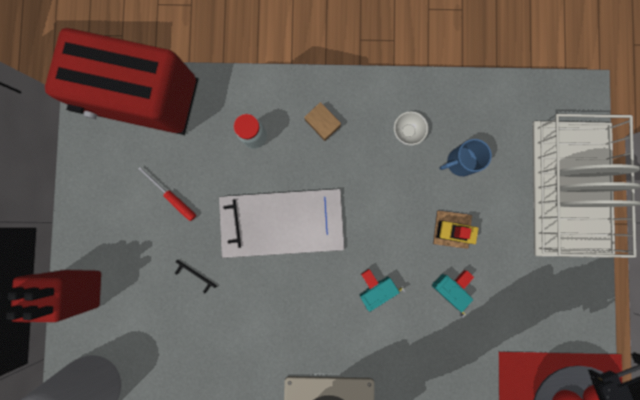

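View pics/scene0.png

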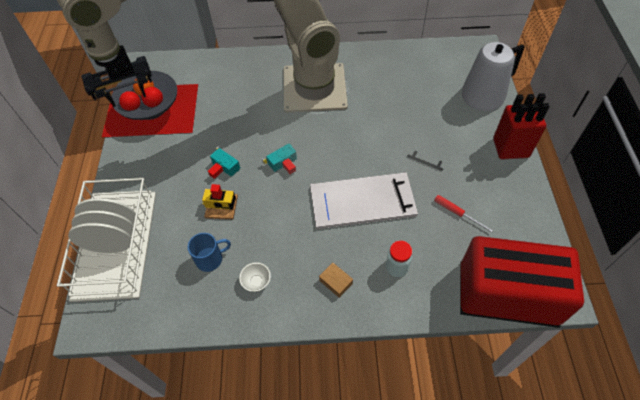

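Top view: the board spans about (220,189)-(344,258), the strip is at col 325, and the yellow tape on its trivet is at about (457,232). I'll zoom in for the tape's heading and fit the edges in code.

```bash
cat > h.py <<'E'
from plant import *
import cv2,numpy as np
def ray(c,uv,z):
    "pixels -> world points on plane z"
    uv=np.atleast_2d(uv).astype(float)
    d=np.c_[(uv[:,0]-c["cx"])/c["fx"],(uv[:,1]-c["cy"])/c["fy"],np.ones(len(uv))]
    R=np.array(c["R"]);t=np.array(c["t"]);o=-R.T@t;w=d@R
    return o+w*((z-o[2])/w[:,2])[:,None]
def proj(c,X):
    p=np.atleast_2d(X)@np.array(c["R"]).T+np.array(c["t"])
    return np.c_[c["fx"]*p[:,0]/p[:,2]+c["cx"],c["fy"]*p[:,1]/p[:,2]+c["cy"]]
E
python3 - <<'E'
from h import *
im=cv2.imread("pics/top0.png");sc=cv2.imread("pics/scene0.png")
a=cv2.resize(im[195:265,420:500],(640,560),interpolation=cv2.INTER_CUBIC)[:, :400]
b=cv2.resize(sc[175:230,190:245],(400,400),interpolation=cv2.INTER_CUBIC)
cv2.imwrite("pics/z.png",np.hstack([cv2.resize(im[200:260,425:485],(400,400),interpolation=cv2.INTER_CUBIC),b]))
c=get_calibration("top")
hsv=cv2.cvtColor(im,cv2.COLOR_BGR2HSV)
def rect(m,z,n):
    k,l,st,_=cv2.connectedComponentsWithStats(m.astype(np.uint8))
    i=1+np.argmax(st[1:,4]);p=np.argwhere(l==i)[:,::-1]
    w=ray(c,p,z);r=cv2.minAreaRect(w[:,:2].astype(np.float32));print(n,st[i],np.round(w.mean(0),1),r, np.round(cv2.boxPoints(r),1).tolist())
w=np.zeros(im.shape[:2],bool);w[180:265,210:350]=1
rect((im.min(2)>140)&w,18,"board")
rect((hsv[...,0]>100)&(hsv[...,0]<130)&(hsv[...,1]>80)&w,18,"strip")
w[:]=0;w[205:255,430:485]=1
rect((hsv[...,0]>20)&(hsv[...,0]<35)&(hsv[...,1]>150)&w,58,"yellow")
rect(((hsv[...,0]<6)|(hsv[...,0]>174))&(hsv[...,1]>150)&w,102,"red")
E
```

```text
board [ 219  189  124   68 6865] [511.7 131.1  18. ] ((511.6783752441406, 136.65164184570312), (160.36317443847656, 318.5814208984375), 4.7750725746154785) [[418.5, 288.70001220703125], [445.0, -28.799999237060547], [604.7999877929688, -15.399999618530273], [578.2999877929688, 302.1000061035156]]
strip [324 199   2  15  15] [559.   21.1  18. ] ((559.0568237304688, 20.980945587158203), (37.00708770751953, 2.4409804344177246), 5.223744869232178) [[540.5, 20.5], [540.7000122070312, 18.100000381469727], [577.5999755859375, 21.5], [577.4000244140625, 23.899999618530273]]
yellow [439 221  39  23 374] [ 497.9 -309.    58. ] ((497.7183532714844, -315.1788635253906), (93.5299072265625, 44.34038543701172), 81.63428497314453) [[469.0, -358.20001220703125], [512.7999877929688, -364.70001220703125], [526.5, -272.1000061035156], [482.6000061035156, -265.70001220703125]]
red [454 227  17  12 169] [ 497.6 -310.1  102. ] ((497.1928405761719, -310.70367431640625), (26.597278594970703, 38.46162796020508), 0.008747225627303123) [[483.8999938964844, -291.5], [483.8999938964844, -329.8999938964844], [510.5, -329.8999938964844], [510.5, -291.5]]
```

View pics/z.png

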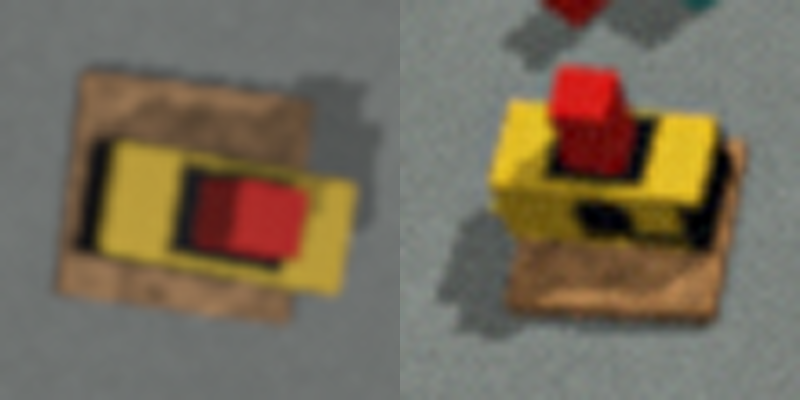

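The nose (black face) points to +y, towards the board. I'll grasp with the fingers closing along the case's length and later turn it by about +193° so the nose faces -y. First I hover over the tape.

```bash
cat >> h.py <<'E'
from scipy.spatial.transform import Rotation as Ro
def to(x,y,z,yaw,base=None):
    "print shift/turn (tool axes) from measured (or given commanded) pose to tool-down pose"
    s=sense();p,o=base or (s["tool_pos"],s["orientation"])
    R=Ro.from_euler("xyz",o);T=Ro.from_euler("xyz",[np.pi,0,yaw])
    print("turn",np.round((R.inv()*T).as_rotvec(),4),"shift",np.round(R.inv().apply(np.array([x,y,z])-p),1))
E
python3 -c "
from h import *
to(498,-315,215,-0.147)"
python3 -m handwheel '{"steps":[[0,0,0.526,346,-148,0,87],[0,0,0.526,346,-148,0,87],[0,0,0.526,346,-148,0,87],[0,0,0.526,346,-148,0,87],[0,0,0.526,346,-148,0,87],[0,0,0.526,346,-148,0,87],[0,0,0.526,346,-148,0,87],[0,0,0.526,346,-148,0,87]]}'
```

```text
turn [-1.200e-03  4.000e-04  5.259e-01] shift [ 3.462e+02 -1.478e+02 -1.000e-01]
time: 0.77
tool_pos: [462.0, -350.2, 215.3]
orientation: [3.142, 0.0, -0.147]
ft_force: [1.2, -1.2, 0.7]
grip_width: 0.998
gripper_force: 0.0
```

```bash
python3 - <<'E'
from h import *
import pickle
s=sense();c=get_calibration("wrist");im=grab_frame("wrist")
cv2.imwrite("pics/w1.png",im[:,:,::-1]);pickle.dump(c,open("w1.pkl","wb"))
print(s["tool_pos"],s["orientation"],{k:np.round(v,3).tolist() for k,v in c.items()}, "cam at",-np.array(c["R"]).T@c["t"])
hsv=cv2.cvtColor(im,cv2.COLOR_RGB2HSV)
m=((hsv[...,0]<6)|(hsv[...,0]>174))&(hsv[...,1]>150)&(hsv[...,2]>140)
k,l,st,ce=cv2.connectedComponentsWithStats(m.astype(np.uint8));i=1+np.argmax(st[1:,4])
w=ray(c,np.argwhere(l==i)[:,::-1],102)[:,:2].astype(np.float32);print(st[i],cv2.minAreaRect(w))
E
```

```text
[ 462.00708906 -350.23115137  215.33398815] [ 3.14158331e+00  2.48610528e-04 -1.47330468e-01] {'fx': 352.656, 'fy': 352.656, 'cx': 317.551, 'cy': 198.857, 'R': [[-0.147, -0.989, -0.001], [-0.949, 0.141, 0.281], [-0.278, 0.042, -0.96]], 't': [-278.136, 454.428, 534.163]} cam at [ 539.02573896 -361.46278636  384.69550332]
[301 229  35  40 797] ((412.2366943359375, -342.63330078125), (20.955995559692383, 34.095306396484375), 48.94252395629883)
```

View pics/w1.png

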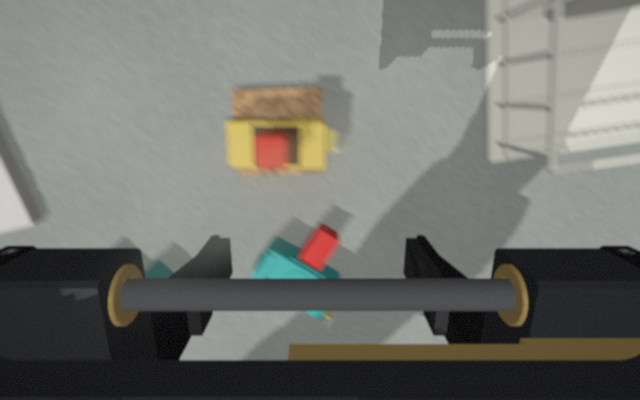

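The wrist view shows a small yellowish tip on the tape's right (-y) end at (335,140), so my reading of the heading may be wrong. I'll zoom in to check.

```bash
python3 - <<'E'
from h import *
import pickle
c=pickle.load(open("w1.pkl","rb"));im=cv2.imread("pics/w1.png")
a=cv2.resize(im[75:185,215:355],(700,550),interpolation=cv2.INTER_CUBIC)
cv2.imwrite("pics/z2.png",a)
hsv=cv2.cvtColor(im,cv2.COLOR_BGR2HSV);W=np.zeros(im.shape[:2],bool);W[75:185,215:355]=1
for n,m,z in(("red",((hsv[...,0]<6)|(hsv[...,0]>174))&(hsv[...,1]>150)&(hsv[...,2]>175)&W,102),("yel",(hsv[...,0]>20)&(hsv[...,0]<35)&(hsv[...,1]>120)&(hsv[...,2]>130)&W,58)):
    k,l,st,ce=cv2.connectedComponentsWithStats(m.astype(np.uint8));i=1+np.argmax(st[1:,4])
    w=ray(c,np.argwhere(l==i)[:,::-1],z)[:,:2].astype(np.float32);r=cv2.minAreaRect(w);print(n,st[i],r,np.round(cv2.boxPoints(r),1).tolist())
E
```

```text
red [257 138  28  17 372] ((506.2342224121094, -318.27984619140625), (21.887821197509766, 12.7814302444458), 81.56112670898438) [[498.29998779296875, -328.20001220703125], [510.8999938964844, -330.0], [514.2000122070312, -308.3999938964844], [501.5, -306.5]]
yel [ 230  119   97   48 2163] ((502.8702087402344, -319.3727722167969), (87.7059326171875, 43.15840530395508), 81.55906677246094) [[475.1000061035156, -359.6000061035156], [517.7999877929688, -365.8999938964844], [530.7000122070312, -279.20001220703125], [488.0, -272.79998779296875]]
```

View pics/z2.png

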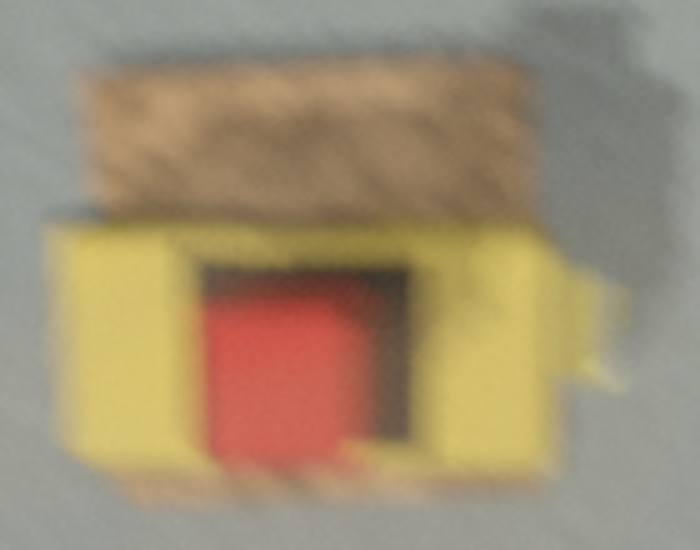

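The blade and steel lip are on the -y end, so the nose points to -y (heading about -98.4°) and only about +13° of turn is needed. The grasp yaw stays as it is, so I centre over the tape.

```bash
python3 -c "
from h import *
to(500,-317,190,-0.147)"

```

```text
turn [-0.0044 -0.0023  0.0103] shift [ 27.4 -28.7  25.4]
```

```bash
python3 -m handwheel '{"steps":[[0,0,0,27,-29,25,87],[0,0,0,27,-29,25,87],[0,0,0,27,-29,25,87],[0,0,0,27,-29,25,87]]}'
cat > look.py <<'E'
from h import *
def look(name,save=True):
    s=sense();c=get_calibration("wrist");im=grab_frame("wrist")
    if save: cv2.imwrite(f"pics/{name}.png",im[:,:,::-1])
    return s,c,cv2.cvtColor(im,cv2.COLOR_RGB2HSV),im
def rect(c,m,z):
    k,l,st,ce=cv2.connectedComponentsWithStats(m.astype(np.uint8));i=1+np.argmax(st[1:,4])
    p=np.argwhere(l==i)[:,::-1]
    w=ray(c,p,z)[:,:2].astype(np.float32);r=cv2.minAreaRect(w);print(st[i],np.round(r[0],1),np.round(r[1],1),round(r[2],2),np.round(cv2.boxPoints(r),1).tolist());return r
E
python3 - <<'E'
from look import *
s,c,hsv,im=look("w2");print(np.round(s["tool_pos"],1),np.round(s["orientation"],4),s["time"])
h,S,v=cv2.split(hsv)
rect(c,((h<6)|(h>174))&(S>150)&(v>170),102);rect(c,(h>20)&(h<35)&(S>110)&(v>120),58)
E
```

```text
time: 1.15
tool_pos: [491.4, -327.6, 190.1]
orientation: [-3.142, 0.001, -0.147]
ft_force: [-0.3, -0.2, -0.9]
grip_width: 0.999
gripper_force: 0.0
[ 491.4 -327.6  190.1] [-3.1415e+00  1.2000e-03 -1.4690e-01] 1.15
[341 265  27  13 218] [ 429.2 -348. ] [21.2 10.8] 81.6 [[422.3999938964844, -357.70001220703125], [433.0, -359.20001220703125], [436.1000061035156, -338.29998779296875], [425.5, -336.70001220703125]]
[ 257  150  109   55 3258] [ 501.2 -322.7] [94.  48.5] 81.14 [[470.0, -365.3999938964844], [517.9000244140625, -372.8999938964844], [532.4000244140625, -280.0], [484.5, -272.5]]
```

View pics/w2.png

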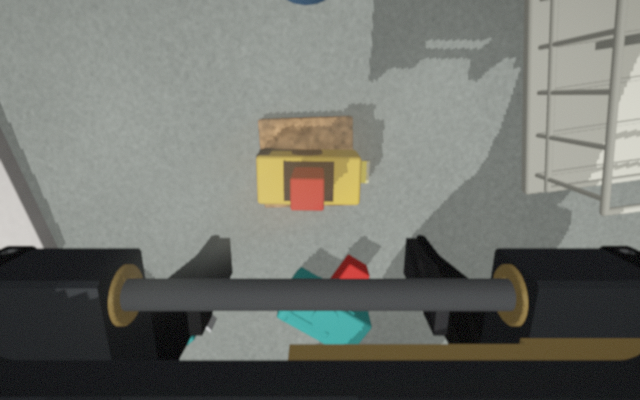

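The tape is in clear view: grip at cols 291-325, rows 166-210, blade tip at (366,172) on the -y side. I'll fit the tape pose by silhouette in the wrist and top pictures together.

```bash
cat > fit.py <<'E'
from look import *
from scipy.optimize import minimize
def box(x0,x1,y0,y1,z0,z1): return np.array([[a,b,d] for a in(x0,x1) for b in(y0,y1) for d in(z0,z1)],float)
def hull(c,P,shape,S=4):
    m=np.zeros((shape[0]*S,shape[1]*S),np.uint8)
    q=cv2.convexHull(((proj(c,P)+.5)*S).astype(np.float32)).round().astype(np.int32)
    cv2.fillConvexPoly(m,q,255);return cv2.resize(m,shape[::-1],interpolation=cv2.INTER_AREA)/255.
def fit(views,parts,x0):
    "views: (calib, dict name->mask float); parts: name->local box; fit x,y,yaw"
    def cost(v):
        R=Ro.from_euler("z",v[2]/50).as_matrix();s=0
        for c,M in views:
            for n,m in M.items():
                s+=((hull(c,parts[n]@R.T+[v[0],v[1],0],m.shape)-m)**2).sum()/m.sum()
        return s
    x0=np.array([x0[0],x0[1],x0[2]*50.])
    r=minimize(cost,x0,method="Nelder-Mead",options=dict(initial_simplex=x0+np.vstack([np.zeros(3),np.eye(3)*5]),maxiter=90,xatol=.05,fatol=1e-4))
    return r.x[0],r.x[1],r.x[2]/50,r.fun
E
python3 - <<'E'
from fit import *
def masks(path,roi):
    im=cv2.imread(path);h,S,v=cv2.split(cv2.cvtColor(im,cv2.COLOR_BGR2HSV))
    W=np.zeros(h.shape,bool);W[roi[0]:roi[1],roi[2]:roi[3]]=1
    return dict(red=(((h<8)|(h>172))&(S>130)&(v>60)&W).astype(float))
cw=get_calibration("wrist");ct=get_calibration("top")
print(np.round(sense()["tool_pos"],1))
parts=dict(red=box(-13,13,-13,13,58,102))
w=(cw,masks("pics/w2.png",(110,222,250,375)));t=(ct,masks("pics/top0.png",(205,255,430,485)))
for V in([w],[t],[w,t]): print(np.round(fit(V,parts,(500,-317,-1.717)),3))
E
```

```text
[ 491.1 -328.5  190.6]
[ 4.97757e+02 -3.20563e+02 -1.69100e+00  4.11000e-01]
[ 4.97066e+02 -3.17075e+02 -1.70000e+00  7.50000e-02]
[ 496.983 -320.265   -1.692    0.592]
```

```bash
python3 -m handwheel '{"steps":[[0,0,0,5,-11,20,87],[0,0,0,5,-11,40,87],[0,0,0,5,-11,60,87],[0,0,0,5,-11,60,87],[0,0,0,5,-11,60,87]]}'; python3 -c "
from h import *
to(497.3,-318.5,90,-0.134)"
```

```text
time: 1.62
tool_pos: [497.4, -318.3, 130.6]
orientation: [3.141, 0.001, -0.149]
ft_force: [0.6, -0.4, 1.8]
grip_width: 1.002
gripper_force: 0.0
turn [ 0.0001  0.0011 -0.0153] shift [-0.   0.2 40.6]
```

```bash
python3 -m handwheel '{"steps":[[0,0,-0.005,0,0,20,87],[0,0,-0.005,0,0,40.5,87],[0,0,-0.005,0,0,40.5,87],[0,0,-0.005,0,0,40.5,50],[0,0,-0.005,0,0,40.5,24],[0,0,-0.005,0,0,40.5,15],[0,0,-0.005,0,0,40.5,15],[0,0,-0.005,0,0,40.5,15]]}'; python3 -m handwheel '{"steps":[[0,0,0,0,0,0,15],[0,0,0,0,0,0,15],[0,0,0,0,0,0,15]]}'
```

```text
time: 2.28
tool_pos: [499.0, -317.4, 91.0]
orientation: [3.141, -0.001, -0.142]
ft_force: [0.8, -0.1, -0.9]
grip_width: 0.706
gripper_force: 0.0
time: 2.53
tool_pos: [498.6, -317.2, 90.1]
orientation: [3.141, -0.0, -0.142]
ft_force: [-0.3, -0.6, -0.1]
grip_width: 0.476
gripper_force: 0.0
```

```bash
python3 -m handwheel '{"steps":[[0,0,0,0,0,0,15],[0,0,0,0,0,0,15],[0,0,0,0,0,0,15],[0,0,0,0,0,0,15],[0,0,0,0,0,0,15],[0,0,0,0,0,0,15]]}'
```

```text
time: 3.03
tool_pos: [498.7, -317.6, 90.2]
orientation: [3.141, -0.001, -0.143]
ft_force: [0.1, -3.2, 1.5]
grip_width: 0.289
gripper_force: 30.0
```

```bash
python3 -m handwheel '{"steps":[[0,0,0,0,0,-10,15],[0,0,0,0,0,-30,15],[0,0,0,0,0,-65,15],[0,0,-0.05,-5,-25,-95,15],[0,0,-0.1,-15,-55,-110,15],[0,0,-0.15,-25,-85,-110,15],[0,0,-0.2,-35,-115,-110,15],[0,0,-0.226,-45,-145,-110,15]]}'; python3 -m handwheel '{"steps":[[0,0,0,-10,-35,0,15],[0,0,0,-20,-70,0,15],[0,0,0,-25,-105,0,15],[0,0,0,-25,-130,0,15],[0,0,0,-25,-145,0,15],[0,0,0,-25,-145,0,15],[0,0,0,-25,-145,0,15]]}';python3 -m handwheel '{"steps":[[0,0,0,0,0,0,15],[0,0,0,0,0,0,15]]}'; python3 - <<'E'
from look import *
s,c,hsv,im=look("w3")
import pickle;pickle.dump((s,c),open("w3.pkl","wb"))
E
```

```text
time: 3.7
tool_pos: [473.7, -165.0, 200.3]
orientation: [-3.141, 0.001, 0.087]
ft_force: [0.4, 0.8, -2.8]
grip_width: 0.296
gripper_force: 29.9
time: 4.28
tool_pos: [437.0, -23.9, 200.1]
orientation: [3.141, 0.001, 0.086]
ft_force: [0.1, -1.7, -2.7]
grip_width: 0.295
gripper_force: 29.9
time: 4.45
tool_pos: [437.4, -25.6, 199.9]
orientation: [-3.141, 0.001, 0.082]
ft_force: [0.4, -0.4, -2.1]
grip_width: 0.292
gripper_force: 29.9
```

View pics/w3.png

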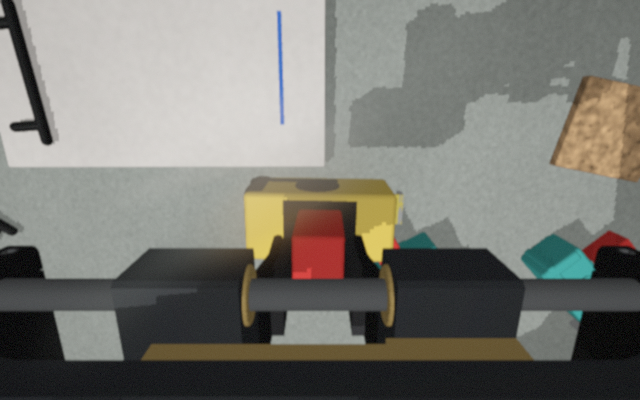

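The board end is at col ~326, the strip runs (279,11)-(283,124), and the held case sits level with its nose at col ~394. I'll fit these edges to sub-pixel accuracy.

```bash
python3 - <<'E'
from look import *
import pickle
s,c=pickle.load(open("w3.pkl","rb"));im=cv2.imread("pics/w3.png").astype(float)
g=im.mean(2)
def edge(line,i0,sgn):  # subpixel gradient peak
    d=sgn*np.diff(cv2.GaussianBlur(line[None],(5,1),0)[0]);d=np.clip(d,0,None);k=d.argmax();w=slice(max(k-3,0),k+4);return i0+.5+(d[w]*np.arange(len(d))[w]).sum()/d[w].sum()
def ln(P): # robust fit -> center,dir
    P=np.array(P,np.float32);vx,vy,x,y=cv2.fitLine(P,cv2.DIST_HUBER,0,.01,.01).ravel();return np.array([x,y]),np.array([vx,vy])
E=ray(c,[(edge(g[r,310:345],310,-1),r) for r in range(5,155,3)],18)[:,:2]
B=ray(c,[(u,edge(g[150:180,u],150,-1)) for u in range(60,240,5)],18)[:,:2]
b=im[...,0]-im[...,2]
m=(b>40);m[:,:260]=0;m[:,300:]=0;m[135:]=0
rr=np.where(m.sum(1)>0)[0];print("strip rows",rr.min(),rr.max())
S=ray(c,[((np.arange(640)*m[r]*b[r]).sum()/(m[r]*b[r]).sum(),r) for r in rr],18.5)[:,:2]
for n,P in(("E",E),("B",B),("S",S)):
    p,d=ln(P);print(n,np.round(p,1),"dir deg",round(np.degrees(np.arctan2(d[1],d[0])),2),"resid",np.abs((P-p)@[-d[1],d[0]]).max().round(2))
pe,de=ln(E);pb,db=ln(B);ps,ds=ln(S)
if de[0]<0: de=-de
xo=np.array([de[1],-de[0]]) # board +x (out of end)
yaw=np.arctan2(xo[1],xo[0]);print("board yaw",yaw,np.degrees(yaw))
t=np.linalg.solve(np.c_[de,-db],pb-pe);corner=pe+t[0]*de   # low-x corner
O=corner+80*de;print("origin",O,"y axis",de)
ends=(S-O);print("strip x",(ends@xo).mean(),"strip y",(ends@de).min(),(ends@de).max())
print("tool",s["tool_pos"],s["orientation"])
# held tape: yellow top-face edges
z=s["tool_pos"][2]-78+46
sat=im[...,2]-im[...,0]
N=ray(c,[(edge(sat[r,370:410],370,-1),r) for r in range(196,240,3)],z)[:,:2]
L=ray(c,[(edge(sat[r,230:265],230,1),r) for r in range(205,245,3)],z)[:,:2]
for n,P in(("nose",N),("rear",L)):
    p,d=ln(P);print(n,np.round(p,1),np.degrees(np.arctan2(d[1],d[0])).round(2))
yaw_t=s["orientation"][2]-np.pi/2
h=np.array([np.cos(yaw_t),np.sin(yaw_t)])
print("along heading rel tcp: nose",((N-s["tool_pos"][:2])@h).mean(),"rear",((L-s["tool_pos"][:2])@h).mean())
F=ray(c,[(u,edge(sat[165:200,u],165,1)) for u in range(345,388,4)],z)[:,:2]
print("farside rel tcp perp",((F-s["tool_pos"][:2])@[-h[1],h[0]]).mean())
E
```

```text
strip rows 11 123
E [518.1 -25.2] dir deg 4.92 resid 0.11
B [433.1 136.7] dir deg -85.15 resid 0.19
S [537.1  17.9] dir deg 4.82 resid 0.28
board yaw -1.4849656 -85.08225
origin [527.0084   -24.421335] y axis [0.9963188  0.08572547]
strip x -41.33488124132042 strip y -37.11953357924065 61.30118912377192
tool [437.36427865 -25.63519637 199.86011919] [-3.14149248e+00  5.36270101e-04  8.24847399e-02]
nose [450.6 -73. ] -4.08
rear [436.1  18.8] 3.96
along heading rel tcp: nose 48.009573221434046 rear -44.428267930335856
farside rel tcp perp 31.023932963025445
```

```bash
python3 - <<'E'
from look import *
import pickle
s,c=pickle.load(open("w3.pkl","rb"));im=cv2.imread("pics/w3.png").astype(float)
sat=im[...,2]-im[...,0]
for r in range(174,262,4):
    k=np.where(sat[r,225:420]>45)[0]+225
    print(r,(k.min(),k.max()) if len(k) else None, end="; ")
print()
for u in(265,280,300,360,380): print(u,sat[172:204:2,u].astype(int),im[172:204:2,u].mean(1).astype(int))
p=s["tool_pos"];y=s["orientation"][2]-np.pi/2
R=Ro.from_euler("z",y)
for roll in(0,15,-15):
    X=np.array([[46,22,46],[-46,22,46],[46,22,0],[-46,22,0],[46,-22,46],[-46,-22,46],[56,11,3],[56,-11,3]],float)-[0,0,78]
    X=(R*Ro.from_euler("x",roll,degrees=True)).apply(X)+p
    print(roll,proj(c,X).round(0).tolist())
E
```

```text
174 None; 178 None; 182 (np.int64(339), np.int64(384)); 186 (np.int64(267), np.int64(387)); 190 (np.int64(263), np.int64(390)); 194 (np.int64(245), np.int64(398)); 198 (np.int64(244), np.int64(401)); 202 (np.int64(244), np.int64(402)); 206 (np.int64(244), np.int64(402)); 210 (np.int64(244), np.int64(398)); 214 (np.int64(244), np.int64(397)); 218 (np.int64(245), np.int64(397)); 222 (np.int64(245), np.int64(397)); 226 (np.int64(245), np.int64(394)); 230 (np.int64(245), np.int64(394)); 234 (np.int64(245), np.int64(393)); 238 (np.int64(245), np.int64(394)); 242 (np.int64(246), np.int64(396)); 246 (np.int64(246), np.int64(398)); 250 (np.int64(252), np.int64(383)); 254 (np.int64(253), np.int64(382)); 258 (np.int64(254), np.int64(382)); 
265 [ 6  7 13 17 19 19 25 39 48 51 60 79 90 96 97 98] [164 163 134 111 109 109 111 121 126 128 135 154 168 178 180 179]
280 [ 7  7 11 25 21 42 48 49 51 53 60 78 92 99 99 99] [160 163 160 124 110 121 127 127 126 124 130 149 165 175 177 179]
300 [ 6  6 10 23 17 18 19 20 23 45 56 69 76 81 63 29] [160 161 157 124 102 101  98  98  99 112 122 132 140 145 122  93]
360 [  3   5   4  18  55  61  64  63  65  66  68  78  89  97  99 100] [152 155 159 139 109 107 103 104 104 104 104 113 130 135 139 139]
380 [  1   2   2  12  56  70  68  70  73  69  75  81  94  99 103 103] [153 154 158 143 109 101  99  99  99 101  97 107 124 134 140 140]
0 [[395.0, 194.0], [240.0, 194.0], [382.0, 177.0], [254.0, 177.0], [391.0, 261.0], [245.0, 261.0], [396.0, 193.0], [394.0, 221.0]]
15 [[399.0, 184.0], [237.0, 184.0], [386.0, 151.0], [250.0, 151.0], [390.0, 245.0], [245.0, 245.0], [399.0, 168.0], [396.0, 195.0]]
-15 [[393.0, 206.0], [243.0, 206.0], [380.0, 203.0], [256.0, 203.0], [393.0, 278.0], [243.0, 277.0], [394.0, 218.0], [394.0, 248.0]]
```

The case hangs level. The measured 1.8 mm offset along the heading is a camera bias, so it cancels between tape and board. Strip is at x ≈ -41.3 and y ≈ 12, board yaw is -1.485. I move above the hooking pose.

```bash
python3 -m handwheel '{"steps":[[0,0,-0.003,25,-12,10,15],[0,0,-0.003,55,-25,25,15],[0,0,-0.003,85,-38,45,15],[0,0,-0.003,101,-45.5,60,15],[0,0,-0.003,101,-45.5,68,15],[0,0,-0.003,101,-45.5,70,15],[0,0,-0.003,101,-45.5,70,15],[0,0,-0.003,101,-45.5,70,15]]}'; python3 -c "
from h import *
to(534.7,28.2,101,0.0859)"
```

```text
time: 5.17
tool_pos: [534.2, 27.9, 130.5]
orientation: [3.141, -0.0, 0.085]
ft_force: [-0.7, 0.6, -3.1]
grip_width: 0.293
gripper_force: 30.0
turn [ 0.0007 -0.0003 -0.0004] shift [ 0.6 -0.3 29.5]
```

```bash
python3 -m handwheel '{"steps":[[0,0,0,0.5,0,10,15],[0,0,0,0.5,0,20,15],[0,0,0,0.5,0,27,15],[0,0,0,0.5,0,29.5,15],[0,0,0,0.5,0,29.5,15],[0,0,0,0.5,0,29.5,15]]}';python3 -m handwheel '{"steps":[[0,0,0,0,0,0,15],[0,0,0,0,0,0,15],[0,0,0,0,0,0,15]]}'; python3 - <<'E'
from look import *
s,c,hsv,im=look("w4");print(np.round(s["tool_pos"],1),s["orientation"],s["ft_force"])
import pickle;pickle.dump((s,c),open("w4.pkl","wb"))
cv2.imwrite("pics/z4.png",cv2.resize(im[100:260,200:440,::-1],(720,480),interpolation=cv2.INTER_CUBIC))
E
```

```text
time: 5.67
tool_pos: [534.8, 29.0, 100.4]
orientation: [-3.142, 0.0, 0.087]
ft_force: [-0.1, -0.3, -3.1]
grip_width: 0.291
gripper_force: 30.0
time: 5.92
tool_pos: [535.1, 29.0, 100.8]
orientation: [3.141, -0.001, 0.087]
ft_force: [-0.1, 0.4, -2.6]
grip_width: 0.292
gripper_force: 30.0
[535.1  29.  100.8] [ 3.14144357e+00 -6.79754405e-04  8.67770830e-02] [-0.14110338  0.37066707 -2.62408325]
```

View pics/z4.png

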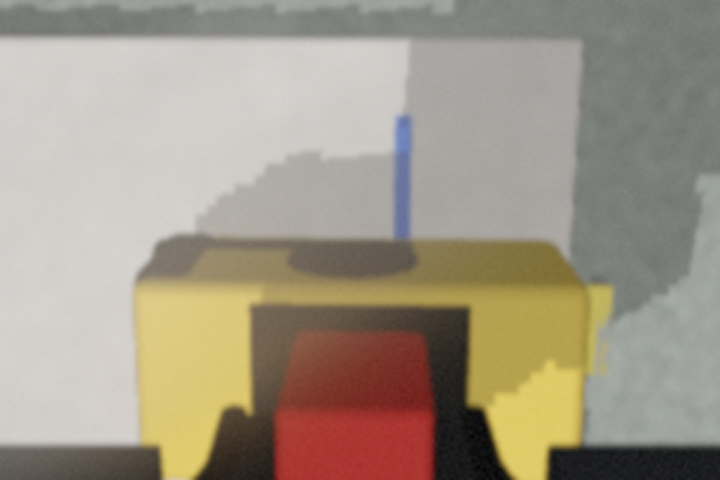

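The lip (crop col ~600) is clear of the board end (col ~573). I lower the case gently onto the board.

```bash
python3 -m handwheel '{"steps":[[0,0,0,0,0,1,15],[0,0,0,0,0,2,15],[0,0,0,0,0,3,15],[0,0,0,0,0,3.5,15],[0,0,0,0,0,3.5,15],[0,0,0,0,0,3.5,15]]}';python3 -m handwheel '{"steps":[[0,0,0,0,0,0.5,15],[0,0,0,0,0,0.5,15],[0,0,0,0,0,0.5,15]]}'
```

```text
time: 6.47
tool_pos: [534.8, 29.0, 96.9]
orientation: [3.142, 0.0, 0.087]
ft_force: [-0.8, 0.0, -3.9]
grip_width: 0.294
gripper_force: 30.0
time: 6.72
tool_pos: [535.0, 29.0, 96.6]
orientation: [3.141, -0.0, 0.087]
ft_force: [-0.5, 0.9, -2.2]
grip_width: 0.293
gripper_force: 30.0
```

```bash
python3 -m handwheel '{"steps":[[0,0,0,0,-3,0,15],[0,0,0,0,-6,0,15],[0,0,0,0,-9,0,15],[0,0,0,0,-12,0,15],[0,0,0,0,-12,0,15],[0,0,0,0,-12,0,15]]}'; python3 -m handwheel '{"steps":[[0,0,0,0,-4,0,15],[0,0,0,0,-8,0,15],[0,0,0,0,-12,0,15],[0,0,0,0,-16,0,15],[0,0,0,0,-20,0,15],[0,0,0,0,-23,0,15],[0,0,0,0,-23,0,15],[0,0,0,0,-23,0,15]]}'; python3 - <<'E'
from look import *
import pickle
s,c,hsv,im=look("w5");print(np.round(s["tool_pos"],1),s["orientation"],s["ft_force"])
pickle.dump((s,c),open("w5.pkl","wb"))
cv2.imwrite("pics/z5.png",cv2.resize(im[100:260,200:440,::-1],(720,480),interpolation=cv2.INTER_CUBIC))
E
```

```text
time: 7.22
tool_pos: [534.1, 40.5, 96.7]
orientation: [3.141, -0.001, 0.086]
ft_force: [-0.7, -4.9, 1.8]
grip_width: 0.294
gripper_force: 30.1
time: 7.88
tool_pos: [532.1, 63.2, 96.6]
orientation: [3.141, -0.0, 0.086]
ft_force: [-0.3, -5.4, 1.1]
grip_width: 0.291
gripper_force: 30.1
[532.1  63.2  96.6] [ 3.14056893e+00 -4.57374340e-04  8.62282419e-02] [-0.33003188 -5.37687768  1.11864316]
```

View pics/z5.png

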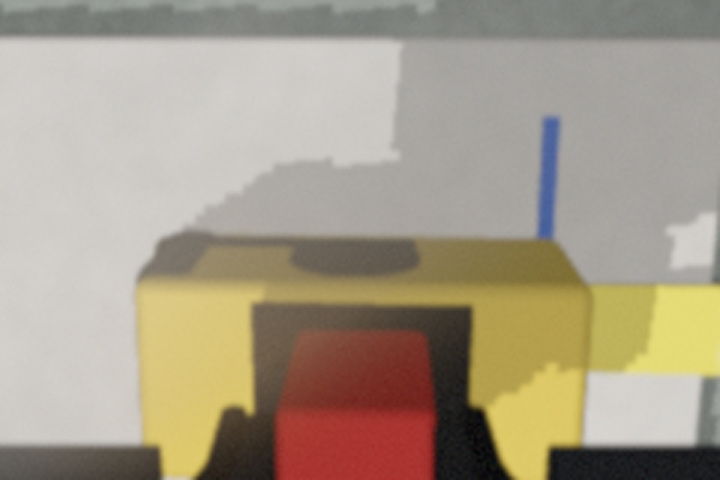

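The hook is holding and the blade is out. The nose corner (crop ~553,240) sits about 2 mm short of the strip line (col ~546), and I'll measure that remainder from this picture.

```bash
cat > rem.py <<'E'
from look import *
def rem(s,c,im,zu=18.0):
    "im BGR float; distance nose ahead of strip along board x, with case edges measured in same image"
    xo=np.array([.0857,-.9963]);p=s["tool_pos"][:2]
    b=im[...,0]-im[...,2];m=b>40;m[:135]=0;m[179:]=0;m[:,:340]=0;m[:,420:]=0
    rr=[r for r in range(135,179) if m[r].sum()>1];cen=[((np.arange(640)*m[r]*b[r]).sum()/(m[r]*b[r]).sum(),r) for r in rr]
    S=ray(c,cen,18.5)[:,:2]
    de=np.array([.9963,.0857]);print("strip rel tcp x",((S-p)@xo).mean(),"sd",((S-p)@xo).std(),"far end y rel tcp",((S-p)@de).max(),"rows",rr[0],rr[-1])
    g=im[...,2]
    out=[]
    for lo,hi,sg in((235,262,1),(378,412,-1)):
        e=[]
        for r in range(205,240,3):
            l=(im[r,lo:hi,1]-im[r,lo:hi,0]);d=np.clip(sg*np.diff(cv2.GaussianBlur(l[None],(5,1),0)[0]),0,None);k=d.argmax();w=slice(max(k-3,0),k+4)
            e.append((lo+.5+(d[w]*np.arange(len(d))[w]).sum()/d[w].sum(),r))
        E=ray(c,e,zu+46)[:,:2];v=(E-p)@xo;out.append(v);print(np.round(v,1))
    return
E
python3 - <<'E'
from rem import *
import pickle
s,c=pickle.load(open("w5.pkl","rb"));rem(s,c,cv2.imread("pics/w5.png").astype(float))
E
```

```text
strip rel tcp x 45.7141724921002 sd 0.07315405506747491 far end y rel tcp 48.93791742435061 rows 139 178
[-43.5 -43.6 -43.6 -43.7 -43.7 -43.6 -43.6 -43.7 -43.7 -43.8 -43.7 -43.7]
[45.4 45.5 45.5 45.5 45.2 45.3 46.8 46.9 46.9 46.9 46.9 46.8]
```

```bash
python3 -m handwheel '{"steps":[[0,0,0,0,-1,0,15],[0,0,0,0,-2,0,15],[0,0,0,0,-2,0,15],[0,0,0,0,-2,0,15]]}'; python3 - <<'E'
from rem import *
s,c,hsv,im=look("w6");print(np.round(s["tool_pos"],2),np.round(s["orientation"],4),s["ft_force"]);rem(s,c,im[...,::-1].astype(float))
E
```

```text
time: 8.27
tool_pos: [532.1, 64.4, 96.8]
orientation: [3.14, -0.001, 0.086]
ft_force: [0.2, -8.0, 2.9]
grip_width: 0.293
gripper_force: 30.2
[532.07  64.42  96.75] [ 3.1397e+00 -5.0000e-04  8.5600e-02] [ 0.23012045 -7.95687013  2.85704425]
strip rel tcp x 46.966923999616384 sd 0.08181222205058135 far end y rel tcp 48.89347735069993 rows 139 178
[-43.3 -43.4 -43.4 -43.4 -43.3 -43.4 -43.4 -43.5 -43.5 -43.6 -43.5 -43.5]
[45.8 45.6 45.8 45.6 45.9 42.3 47.3 47.1 47.1 47.2 47.2 47.1]
```

```bash
python3 -m handwheel '{"steps":[[0,0,0,0,-0.8,0,15],[0,0,0,0,-0.8,0,15],[0,0,0,0,-0.8,0,15],[0,0,0,0,-0.8,0,15]]}'; python3 - <<'E'
from rem import *
s,c,hsv,im=look("w7");print(np.round(s["tool_pos"],2),np.round(s["orientation"],4),s["ft_force"]);rem(s,c,im[...,::-1].astype(float))
E
```

```text
time: 8.65
tool_pos: [532.0, 65.2, 96.7]
orientation: [3.14, -0.001, 0.086]
ft_force: [-0.3, -7.8, 2.5]
grip_width: 0.295
gripper_force: 30.2
[532.01  65.17  96.74] [ 3.1397e+00 -6.0000e-04  8.5600e-02] [-0.28592476 -7.8302142   2.45036723]
strip rel tcp x 47.70642601265321 sd 0.08691324147734167 far end y rel tcp 48.8832328157339 rows 139 178
[-43.3 -43.4 -43.4 -43.4 -43.4 -43.4 -43.4 -43.5 -43.5 -43.5 -43.4 -43.5]
[45.8 45.6 45.7 45.6 45.8 45.7 47.1 47.1 47.1 47.2 47.2 47.1]
```

```bash
python3 -m handwheel '{"steps":[[0,0,0,0,0,0.5,15],[0,0,0,0,0,1,15],[0,0,0,0,0,1.5,15],[0,0,0,0,0,2,15],[0,0,0,0,0,2,15]]}'; python3 -m handwheel '{"steps":[[0,0,0,0,0,0.4,15],[0,0,0,0,0,0.8,15],[0,0,0,0,0,1.2,15],[0,0,0,0,0,1.2,15]]}'; python3 -m handwheel '{"steps":[[0,0,0,0,0,0.4,15],[0,0,0,0,0,0.8,15],[0,0,0,0,0,0.8,15],[0,0,0,0,0,0.8,15]]}'
```

```text
time: 9.12
tool_pos: [532.1, 65.1, 94.9]
orientation: [3.14, -0.001, 0.085]
ft_force: [0.2, -7.5, 2.2]
grip_width: 0.289
gripper_force: 30.2
time: 9.45
tool_pos: [531.9, 65.3, 93.3]
orientation: [3.14, -0.0, 0.086]
ft_force: [0.8, -7.0, -0.1]
grip_width: 0.294
gripper_force: 30.1
time: 9.78
tool_pos: [531.6, 66.0, 92.2]
orientation: [3.141, 0.0, 0.086]
ft_force: [0.4, -4.6, -2.4]
grip_width: 0.287
gripper_force: 30.1
```

The lock has snapped over and is sinking. As the friction dropped, the case crept back 0.8 mm, so I correct that while lowering further.

```bash
python3 -m handwheel '{"steps":[[0,0,0,0,0.6,0.3,15],[0,0,0,0,0.6,0.6,15],[0,0,0,0,0.6,0.6,15],[0,0,0,0,0.6,0.6,15]]}'
```

```text
time: 10.12
tool_pos: [531.5, 66.1, 91.7]
orientation: [3.142, 0.0, 0.087]
ft_force: [1.8, -2.8, -4.9]
grip_width: 0.291
gripper_force: 30.1
```

```bash
python3 - <<'E'
from rem import *
s,c,hsv,im=look("w8");print(np.round(s["tool_pos"],2),np.round(s["orientation"],4),s["ft_force"]);rem(s,c,im[...,::-1].astype(float))
E
```

```text
[531.5   66.07  91.66] [3.1415e+00 3.0000e-04 8.6900e-02] [ 1.82739241 -2.76737059 -4.91922363]
strip rel tcp x 48.6546790966675 sd 0.10340251081448046 far end y rel tcp 48.83151170725245 rows 140 178
[-43.7 -43.7 -43.7 -43.8 -43.8 -43.8 -43.8 -43.8 -43.8 -43.9 -43.8 -43.8]
[45.2 45.5 45.4 45.4 45.1 45.4 45.6 46.9 46.9 46.8 46.7 46.8]
```

```bash
python3 -m handwheel '{"steps":[[0,0,0,0,0.5,0,15],[0,0,0,0,1.1,0,15],[0,0,0,0,1.1,0.2,15],[0,0,0,0,1.1,0.4,15],[0,0,0,0,1.1,0.4,15]]}';  python3 - <<'E'
from rem import *
s,c,hsv,im=look("w9");print(np.round(s["tool_pos"],2),np.round(s["orientation"],4),s["ft_force"]);rem(s,c,im[...,::-1].astype(float))
E
```

```text
time: 10.58
tool_pos: [531.7, 65.0, 91.4]
orientation: [3.141, 0.0, 0.087]
ft_force: [0.9, -3.8, -3.7]
grip_width: 0.289
gripper_force: 30.1
[531.71  64.96  91.41] [3.1415 0.     0.0868] [ 0.9214717  -3.8173449  -3.69260611]
strip rel tcp x 47.519649404009684 sd 0.1032266237157548 far end y rel tcp 48.85288484472759 rows 140 178
[-43.7 -43.7 -43.8 -43.8 -43.8 -43.8 -43.7 -43.8 -43.8 -43.8 -43.9 -43.9]
[45.2 45.4 45.3 45.6 45.5 45.5 45.3 46.9 46.9 46.8 46.7 46.8]
```

```bash
python3 -m handwheel '{"steps":[[0,0,0,0,0,0.3,15],[0,0,0,0,0,0.6,15],[0,0,0,0,0,0.9,15],[0,0,0,0,0,1,15],[0,0,0,0,0,1,15],[0,0,0,0,0,1,15]]}'
```

```text
time: 11.13
tool_pos: [531.7, 65.0, 90.4]
orientation: [3.142, 0.0, 0.087]
ft_force: [1.0, -4.1, -2.9]
grip_width: 0.293
gripper_force: 30.1
```

```bash
python3 -m handwheel '{"steps":[[0,0,0,0,0,0.3,15],[0,0,0,0,0,0.6,15],[0,0,0,0,0,0.9,15],[0,0,0,0,0,1,15],[0,0,0,0,0,1,15],[0,0,0,0,0,1,15]]}'
```

```text
time: 11.63
tool_pos: [531.7, 65.0, 89.4]
orientation: [3.142, -0.0, 0.087]
ft_force: [0.8, -4.5, -3.1]
grip_width: 0.294
gripper_force: 30.1
```

```bash
python3 -m handwheel '{"steps":[[0,0,0,0,0,0.3,15],[0,0,0,0,0,0.6,15],[0,0,0,0,0,0.8,15],[0,0,0,0,0,0.8,15],[0,0,0,0,0,0.8,15]]}'
```

```text
time: 12.05
tool_pos: [531.7, 65.0, 88.6]
orientation: [3.142, 0.0, 0.087]
ft_force: [-0.4, -4.4, -2.8]
grip_width: 0.289
gripper_force: 30.1
```

```bash
python3 -m handwheel '{"steps":[[0,0,0,0,0,0.3,15],[0,0,0,0,0,0.6,15],[0,0,0,0,0,0.8,15],[0,0,0,0,0,0.8,15],[0,0,0,0,0,0.8,15]]}'
```

```text
time: 12.47
tool_pos: [531.8, 65.0, 87.9]
orientation: [3.141, -0.0, 0.087]
ft_force: [1.0, -5.0, -1.6]
grip_width: 0.292
gripper_force: 30.1
```

```bash
python3 -m handwheel '{"steps":[[0,0,0,0,0,0.3,15],[0,0,0,0,0,0.5,15],[0,0,0,0,0,0.5,15],[0,0,0,0,0,0.5,15]]}'
```

```text
time: 12.8
tool_pos: [532.0, 65.0, 87.7]
orientation: [3.141, -0.001, 0.087]
ft_force: [-0.2, -4.9, 3.2]
grip_width: 0.293
gripper_force: 30.2
```

```bash
python3 -m handwheel '{"steps":[[0,0,0,0,0,0.1,15],[0,0,0,0,0,0.1,15]]}';python3 -m handwheel '{"steps":[[0,0,0,0,0,0,15]]}'; python3 - <<'E'
from rem import *
s,c,hsv,im=look("w10");print(np.round(s["tool_pos"],2),s["ft_force"]);rem(s,c,im[...,::-1].astype(float))
E
```

```text
time: 12.97
tool_pos: [532.0, 65.0, 87.6]
orientation: [3.141, -0.001, 0.087]
ft_force: [-1.7, -5.5, 5.0]
grip_width: 0.289
gripper_force: 30.2
time: 13.05
tool_pos: [532.0, 65.0, 87.6]
orientation: [3.141, -0.001, 0.087]
ft_force: [-0.5, -5.2, 4.7]
grip_width: 0.291
gripper_force: 30.2
[532.    64.99  87.59] [-0.46754832 -5.17464956  4.7049459 ]
strip rel tcp x 47.54202429695778 sd 0.10569617037383276 far end y rel tcp 48.703150230230946 rows 141 178
[-43.7 -43.8 -43.8 -43.7 -43.8 -43.8 -43.8 -43.9 -43.9 -43.8 -43.8 -43.8]
[45.4 45.1 45.1 45.2 45.5 45.4 45.  45.4 46.7 46.8 46.8 46.8]
```

It is on a firm stop at 4.7 N and the nose is level with the strip. I ease off the sideways arm load a little, then let go.

```bash
python3 -m handwheel '{"steps":[[0,0,0,0,0.2,0,15],[0,0,0,0,0.4,0,15],[0,0,0,0,0.4,0,15]]}'
```

```text
time: 13.35
tool_pos: [532.0, 64.9, 87.6]
orientation: [-3.141, -0.001, 0.087]
ft_force: [-1.0, -3.6, 6.4]
grip_width: 0.291
gripper_force: 30.2
```

```bash
python3 -m handwheel '{"steps":[[0,0,0,0,0.3,-0.2,15],[0,0,0,0,0.3,-0.2,20],[0,0,0,0,0.3,-0.2,30],[0,0,0,0,0.3,-0.2,45],[0,0,0,0,0.3,-0.2,60],[0,0,0,0,0.3,-0.2,60],[0,0,0,0,0.3,-0.2,60]]}'
```

```text
time: 13.93
tool_pos: [531.6, 64.6, 87.3]
orientation: [-3.141, 0.0, 0.087]
ft_force: [-0.0, -0.2, 0.2]
grip_width: 0.562
gripper_force: 0.0
```

```bash
python3 - <<'E'
from rem import *
s,c,hsv,im=look("w11");print(np.round(s["tool_pos"],2),s["ft_force"],s["grip_width"]);rem(s,c,im[...,::-1].astype(float))
E
```

```text
[531.64  64.63  87.27] [-0.03121484 -0.15340745  0.18346045] 0.561985121279714
strip rel tcp x 47.216017456808146 sd 0.10708823823891106 far end y rel tcp 49.38679590018277 rows 140 178
[-42.5 -42.5 -42.5 -42.5 -42.5 -42.5 -42.6 -42.6 -42.5 -42.5 -42.6 -42.8]
[45.8 46.1 46.  46.1 45.8 45.7 44.3 47.4 47.3 47.3 47.3 47.4]
```

```bash
python3 -m handwheel '{"steps":[[0,0,0,0,0,0,87],[0,0,0,0,0,0,87],[0,0,0,0,0,-15,87],[0,0,0,0,0,-35,87],[0,0,0,0,0,-65,87],[0,0,0,-30,0,-95,87],[0,0,0,-60,0,-110,87],[0,0,0,-85,0,-110,87]]}';python3 -m handwheel '{"steps":[[0,0,0,0,0,0,87],[0,0,0,0,0,0,87],[0,0,0,0,0,0,87],[0,0,0,0,0,0,87]]}'; python3 - <<'E'
from look import *
import pickle
s,c,hsv,im=look("w12");print(np.round(s["tool_pos"],2),s["ft_force"]);pickle.dump((s,c),open("w12.pkl","wb"))
E
```

```text
time: 14.65
tool_pos: [447.4, 57.6, 200.7]
orientation: [3.142, -0.005, 0.087]
ft_force: [0.9, 0.6, -0.3]
grip_width: 0.998
gripper_force: 0.0
time: 14.98
tool_pos: [447.6, 57.0, 197.2]
orientation: [-3.141, 0.0, 0.087]
ft_force: [0.4, 0.1, 0.8]
grip_width: 1.002
gripper_force: 0.0
[447.62  57.01 197.19] [0.44140911 0.08356168 0.80009723]
```

View pics/w12.png

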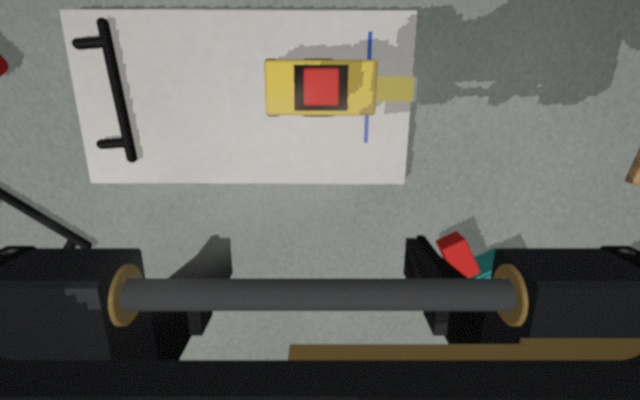

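The case sits square on the front with the blade out over the end (cols 377-415). The strip shows above (370,45) and below (366,130) the case, with the nose on it. A final numeric check of nose against strip follows.

```bash
python3 - <<'E'
from look import *
import pickle
s,c=pickle.load(open("w12.pkl","rb"));im=cv2.imread("pics/w12.png").astype(float)
xo=np.array([.0857,-.9963]);de=np.array([.9963,.0857]);O=np.array([527,-22.6])
b=im[...,0]-im[...,2];m=b>35;m[:,:355]=0;m[:,382:]=0;m[150:]=0;m[:25]=0
cen=[((np.arange(640)*m[r]*b[r]).sum()/(m[r]*b[r]).sum(),r) for r in range(25,150) if m[r].sum()>1]
S=(ray(c,cen,18.5)[:,:2]-O);print("strip x",(S@xo).mean(),(S@xo).std(),"y",(S@de).min(),(S@de).max())
y=im[...,2]-im[...,0]
def ed(rows,lo,hi,sg,ch,z):
    e=[]
    for r in rows:
        d=np.clip(sg*np.diff(cv2.GaussianBlur(ch[r:r+1,lo:hi],(5,1),0)[0]),0,None);k=d.argmax();w=slice(max(k-3,0),k+4);e.append((lo+.5+(d[w]*np.arange(len(d))[w]).sum()/d[w].sum(),r))
    return ray(c,e,z)[:,:2]-O
for n,P in(("nose",ed(range(105,113),365,388,-1,y,64)),("rear",ed(range(66,110,4),255,278,1,y,64)),("end",ed(list(range(20,70,5))+list(range(112,175,5)),400,430,-1,im.mean(2),18))):
    print(n,np.round(P@xo,1),np.round((P@de)[[0,-1]],1))
print(sense()["time"])
E
```

```text
strip x -39.48142119630826 0.14457620991839196 y -37.060247790357195 60.81589890078758
nose [-39.  -39.  -39.  -39.  -39.1 -39.1 -39.2 -39.2] [-1.8 -7.4]
rear [-129.3 -129.4 -129.3 -129.3 -129.3 -129.3 -129.4 -129.4 -129.5 -129.5
 -129.4] [28.5 -2.7]
end [2.1 1.7 1.7 1.9 1.6 2.1 1.9 1.4 2.1 1.7 1.9 1.7 1.6 2.  1.7 1.5 1.6 1.5
 1.7 1.7 1.6 1.7 1.6] [ 70.8 -68.1]
15.0333
```

```bash
python3 - <<'E'
from look import *
import pickle
s,c=pickle.load(open("w12.pkl","rb"));im=cv2.imread("pics/w12.png").astype(float)
xo=np.array([.0857,-.9963]);O=np.array([527,-22.6])
for r in(82,88,94,98):
    print(r,[tuple(im[r,u].astype(int)) for u in range(406,424,2)])
    y=(im[r,400:430,2]-im[r,400:430,0]);d=np.clip(-np.diff(cv2.GaussianBlur(y[None],(5,1),0)[0]),0,None);k=d.argmax();w=slice(k-3,k+4);u=400.5+(d[w]*np.arange(29)[w]).sum()/d[w].sum()
    print(u,[((ray(c,(u,r),z)[0,:2]-O)@xo).round(2) for z in(18,22)])
E
```

```text
82 [(np.int64(88), np.int64(157), np.int64(168)), (np.int64(88), np.int64(156), np.int64(167)), (np.int64(86), np.int64(156), np.int64(167)), (np.int64(91), np.int64(155), np.int64(165)), (np.int64(126), np.int64(141), np.int64(144)), (np.int64(130), np.int64(136), np.int64(135)), (np.int64(110), np.int64(116), np.int64(113)), (np.int64(107), np.int64(114), np.int64(112)), (np.int64(104), np.int64(110), np.int64(107))]
413.2276490066225 [np.float64(3.24), np.float64(2.22)]
88 [(np.int64(90), np.int64(158), np.int64(170)), (np.int64(89), np.int64(157), np.int64(168)), (np.int64(92), np.int64(160), np.int64(171)), (np.int64(97), np.int64(153), np.int64(163)), (np.int64(131), np.int64(140), np.int64(141)), (np.int64(124), np.int64(127), np.int64(126)), (np.int64(111), np.int64(117), np.int64(114)), (np.int64(107), np.int64(114), np.int64(112)), (np.int64(105), np.int64(112), np.int64(109))]
412.81925264013 [np.float64(3.27), np.float64(2.24)]
94 [(np.int64(90), np.int64(158), np.int64(169)), (np.int64(90), np.int64(158), np.int64(169)), (np.int64(92), np.int64(160), np.int64(171)), (np.int64(105), np.int64(152), np.int64(160)), (np.int64(138), np.int64(140), np.int64(140)), (np.int64(118), np.int64(122), np.int64(120)), (np.int64(107), np.int64(113), np.int64(112)), (np.int64(108), np.int64(114), np.int64(112)), (np.int64(107), np.int64(112), np.int64(109))]
412.37561374795416 [np.float64(3.27), np.float64(2.24)]
98 [(np.int64(91), np.int64(159), np.int64(170)), (np.int64(87), np.int64(157), np.int64(168)), (np.int64(90), np.int64(159), np.int64(169)), (np.int64(111), np.int64(149), np.int64(155)), (np.int64(137), np.int64(140), np.int64(139)), (np.int64(118), np.int64(122), np.int64(119)), (np.int64(109), np.int64(114), np.int64(112)), (np.int64(108), np.int64(114), np.int64(110)), (np.int64(105), np.int64(111), np.int64(107))]
412.1 [np.float64(3.28), np.float64(2.26)]
```

```bash
python3 -c "
from plant import *
print(job_done())"
```

```text
the job is handed in; nothing more can be done
None
```

The job is handed in: the tape is hooked over the board's right-hand end and locked with the blade out. Its nose is about 1 mm short of the strip's centre line, within the strip's width, after the case crept forward on release. The strip measures about 41 mm from the end.

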